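Refit the platen roller of a receipt printer

ROBOT

A 6-joint arm with a two-finger parallel gripper is mounted at the origin on a cart in front of the work surface, level with it; the furniture and walls round the work are solid. World frame = base frame: x ahead of the robot, y to its left, z up, the work surface at z = 0. Lengths are in mm, angles in degrees, forces in N, time in s.
With the tool pointing down it reaches from about 350 to 850 mm from the base axis. Payload 8.1 kg.
Tool frame: the origin (TCP) lies at the very end of the fingers, on their centre line; the grasp point (between the pads) lies 19 mm behind it; z points along the fingers, y is the line along which they close (so a half turn about z gives the same grasp; the last joint's range is limited). The gripper opens to 85 mm and grips with 20 to 120 N. Pads are 22 mm wide; open, the fingers measure 114 mm over their backs; the gripper's body (76 mm by 85 mm) begins 54 mm behind the grasp point. The pads swing forward as they close: fully open they stand 13 mm farther back than shut.
Start: joints at [58.132, 7.471, 85.268, -0, 87.261, -4.893], TCP at [272.14, 534.738, 205.092] pointing down, gripper open.
Joint ranges: [-169.43, 169.43], [-51.17, 129.36], [1.28, 143.12], [-76.62, 256.62], [0, 156.53], [-152.29, 152.29]. Speed limits (degrees/s): [136.94, 136.94, 159.86, 180, 180, 180].

INTERFACE

Orientations are given as [roll, pitch, yaw] about the fixed x, y, z axes, in that order (R = Rz(yaw) Ry(pitch) Rx(roll)).
In Python, from bench import sense, eyes, job, models gives the robot as it stands. The module is installed in compiled form; this text tells all that it offers.
- The arm moves only by the tool apply_moves, never from a script. Its argument "rows" is a list of rows, each a list of 6 numbers: the shift along the tool's x, y, z in mm, then the turn, a rotation vector about the tool's x, y, z in rad. In form: [[dx, dy, dz, rx, ry, rz], ...]. A call has exactly 5 rows; each row shifts and turns the commanded pose from where the row before left it, along the tool's axes as they then stand; what a row does not reach is not made up. A row lasts 1/8 s, in which the tool goes at most 62.5 mm and 10.7 degrees, less where a joint would pass 70% of its speed; a pose out of reach is approached as far as the arm can. A call is refused whole if a number of a shift passes 62.5 or a number of a turn 0.188, either way. A call with a gripper value outside its range is refused whole. "fingers" is the finger opening in mm, from 0 to 85.4, set as the call begins (left out, the last holds). The fingers move at their own pace and stop on an object; "grip_force" is the grip in N (left out, the last holds). Time passes only in rows, so rows that do not move let the fingers close, or fill a call up. It gives the time, the measured TCP pose, the force, the opening and the grip force at its end, in the units of the state.
- sense(): the state, without advancing time (a new reading comes with each control period).
- eyes.snapshot(name): name is "scene" or "top"; returns (picture, depth): 384x512x3 uint8, red, green, blue; 384x512 float32, mm along the optical axis (not along the pixel's ray), 0 where there is no reading.
- eyes.get_calibration(name): a dict with "intrinsics" (3x3 intrinsics, pixels), "R" (3x3) and "t" (3): a world point X has camera coordinates R X + t. Camera axes: x right, y down, z forward; pixel columns grow to the right and rows downward; lengths in mm; the calibration is good to about 2 mm. A picture is of the moment at which its call begins. get_calibration takes no time and is no camera call.
- job.hand_in(): hands the job in; it is judged then, once.
Trained networks look in the newest picture that a camera, given by its name, has taken for a name from the list of things; names that differ only in an ending like _2 or _b are one class to them, and where a whole thing is asked for, a point or a joint stands for the part that bears it (a point fixed in the world has none). Each returns a list of dicts, best first, with "confidence" (0 to 1); they miss things now and then, are a little off and sometimes report something else, mostly with a low value. They report only what shows in the picture. A call takes as long as a camera call.
- models.boxes_of(name, camera): "xyz" ([x, y, z] in mm, in world coordinates, good to about 4 mm: the middle of the surface that is visible of it).
- models.cut_out(name, camera): "pixels" (384x512 bool, what is visible of it).
- models.place_of(name, camera): "xyz" ([x, y, z] in mm, in world coordinates, good to about 4 mm: a listed point, or the origin of a listed thing).
The state is a dict: "time": time; "joint_pos": joint angles; "qd": joint speeds; "joint_efforts": joint torques, N m; "tool_pos": TCP position; "tcp_rot": TCP orientation; "ft_force": force on the tool from outside, world axes, zero at the start; "wrist_torque": the same for the moment, N m; "finger_gap": finger opening in mm; "grip_force": force on a finger pad.
Only numpy, scipy, OpenCV 4.12 (cv2) and the standard library are available. Lean on these libraries where they do the work, as an engineer would, in place of code of your own. Each camera call takes 0.05 s, during which the arm holds its last target. There are 200 camera calls.

TASK

The opened receipt-printer mechanism on the bench is being put back together: with the fingertips, slowly push its loose black platen roller from the apron up the sloping grey paper guide, never letting it run free or roll back, until it drops over the top edge and rests squarely against the stops at both ends. Then press the blue lever's thumb tab gently all the way down so that its hooks lock the roller in, and leave both like that. Only push: do not pinch or lift the roller, and leave the bottle, the syringe and the screw tin where they are.

Things in the scene. Friction and masses are not known exactly. Their poses are not given: they have to be found in the camera images.
- printer: open receipt-printer mechanism, 160 x 118 x 49 mm, fixed on the bench, place and yaw vary. Origin on the bench under its middle; +x runs up the guide to the print head, +y to the side of the lever tab, z up. Printer frame, mm: front lip x -79 to -75, top z 16; flat apron to x -40, z 12; then the sloping guide to its top edge x 34, z 25. Finned aluminium print head x 59 to 80, y +-29, top z 45.
- paper_guide: sloping grey plastic paper guide of the printer, 75 mm long, 63 mm wide, 10 degree slope; steel side plates on both sides (y 31.5 to 37.5) stand 3.5 mm above it. Fixed. Origin at the middle of its lower edge, on the surface; x runs up the slope, z is square to it, y as the printer's.
- seat (a point): middle of the roller's axis once fully home: printer frame x 42.5, y 0, z 34.5 mm, axes as the printer's. There the white bushings lie on two steel saddles (top z 27.5) against upright stops (front faces x 49.5, top z 40.5). This is 2.5 mm lower than on the top edge of the guide, so the roller drops in and the edge keeps it from rolling back.
- platen_roller: loose roller lying across the apron: smooth hard black rubber sleeve 24 mm diameter x 58 mm, white bushing 14 mm x 8 mm at each end of it, steel shaft 6 mm, white gear 20 mm at the end away from the lever tab; 89 mm long in all, 80 to 170 g. Origin mid-sleeve on the axis, 12 mm above the apron. y is its axis, toward the lever tab; x, z turn as it rolls. Rolls back if let go.
- lock_lever (a joint): blue lock lever, hinged along the printer's y at printer x 64.5, z 34.5 mm. Rad: 0 = fully down (level, at its stop), up to 0.75 = raised (starts above 0.6). Stiff, stays where left; pressing the tab takes about 1 N. Down, a hook stands 2 mm in front of each bushing; it can close only on a seated roller. Raised, the roller passes below the hooks.
- lever_tab (a point): middle of the top face of the lever's thumb tab (24 mm long, 20 mm wide, 7 mm thick, blue with dark ribs): 62 mm in front of the hinge and 4 mm above its level when down, at printer y +60. Top 38.5 mm above the bench when down, about 80 mm when raised; moves on an arc about the hinge.
- dispenser: bystander: white alcohol bottle with steel cap, 68 mm diameter, 94 mm high, standing; origin under its centre
- syringe: bystander: lying syringe with orange plunger, 26 x 119 x 26 mm, long along its y; origin under its centre
- screw_tin: bystander: round open white tin of small screws, 45 mm diameter, 12 mm high; origin under its centre

How it is judged (in metres and radians):
On the way:
1. the roller is home against both stops while the lever is still raised (x of platen_roller in the frame of seat above -0.003 m and z of platen_roller in the frame of seat between -0.002 and 0.002 m and angle between the y axis of platen_roller and the y axis of printer, either way round below 0.06 rad and value of joint lock_lever above 0.5 rad), for 0.2 s.
At the end, for the whole second after the job is handed in: the roller lies at rest in its saddles, within 3 mm of the seat along the guide and 2 mm in height and square within 0.06 rad, and the lever is down to within 0.08 rad of its stop (x of platen_roller in the frame of seat between -0.003 and 0.003 m and z of platen_roller in the frame of seat between -0.002 and 0.002 m and angle between the y axis of platen_roller and the y axis of printer, either way round below 0.06 rad and linear speed of platen_roller below 0.02 m/s and value of joint lock_lever below 0.08 rad); the robot touches nothing.
It fails at once if the roller runs free on the guide (no finger touching it, faster than 0.18 m/s): it was flicked up or rolled back (x of platen_roller in the frame of paper_guide between 0.008 and 0.068 m and linear speed of platen_roller above 0.18 m/s and contact force between each of the fingers, the arm and platen_roller below 0.02 N).
It fails at once if the roller is lifted off the apron, guide or seat (axis more than 32 mm above the plane of the guide, where 12 to 17 mm is rolling) (z of platen_roller in the frame of paper_guide above 0.032 m).
It fails at once if the roller leaves the mechanism (distance between platen_roller and printer above 0.1 m).
It fails at once if the roller is pinched, or the roller or the lever is pressed with more than 35 N (contact force between the fingers and platen_roller above 35 N or contact force between the fingers and lock_lever above 35 N).
It fails at once if the bottle, the syringe or the screw tin is moved more than 2 cm (distance of any of dispenser, syringe, screw_tin from where it was at the start of the episode above 0.02 m).
It also fails if it takes over 38 s, if anything falls off the work surface, if the arm or the gripper's body presses on something with over 40 N, if the wrist force passes 120 N, or if a joint passes its speed limit or range.

## Working session

There is one attempt and no reset: what is moved stays moved. The work goes in short steps, Python scripts to look and compute and a tool call to move; the robot and the scene stay as the last step left them, time stands still between calls to the robot, and variables do not carry over. Pictures are saved under pics/ and viewed, at most 10 in all, crops included, and the job is handed in when it is done.

Besides the shell and the picture viewer there is one more tool, called after "Emit:" in YAML: its name, and indented under it one key for each argument. apply_moves: Moves the arm, as the interface text tells. Its arguments: {"type":"object","properties":{"rows":{"type":"array"},"fingers":{"type":"number"},"grip_force":{"type":"number"}},"required":["rows"]}

```bash
mkdir -p pics
cat > h.py <<'E'
import numpy as np,cv2
from bench import sense,eyes,job,models
def world(cam,depth,mask):
    c=eyes.get_calibration(cam);K=np.array(c["intrinsics"]);R=np.array(c["R"]);t=np.array(c["t"])
    v,u=np.nonzero(mask&(depth>0));d=depth[v,u]
    X=np.stack([(u-K[0,2])/K[0,0]*d,(v-K[1,2])/K[1,1]*d,d],1)
    return (X-t)@R, np.stack([u,v],1)
E
python3 - <<'E'
from h import *
ims=[]
for c in ("scene","top"):
    p,d=eyes.snapshot(c);np.save(f"{c}_d.npy",d);ims.append(p)
    cv2.imwrite(f"pics/{c}0.png",p[:,:,::-1])
    for n in ["printer","paper_guide","seat","platen_roller","lever_tab","dispenser","syringe","screw_tin"]:
        r=models.place_of(n,c)
        print(c,n,[(np.round(x["xyz"]),round(x["confidence"],2)) for x in r[:2]])
    m=models.cut_out("platen_roller",c)
    if m:
        P,_=world(c,d,m[0]["pixels"]);np.save(f"{c}_roll.npy",P)
        mu=np.median(P,0);w,V=np.linalg.eigh(np.cov((P-mu)[:,:2].T));print("roller",mu,P.min(0),P.max(0),V[:,1],len(P))
print(sense())
E
```

```text
scene printer [(array([536., -78.,  -2.]), 0.98)]
scene paper_guide [(array([ 522., -116.,   11.]), 0.57)]
scene seat [(array([548., -38.,  33.]), 0.59)]
scene platen_roller [(array([ 433., -244.,    3.]), 0.7)]
scene lever_tab [(array([485., -42.,  78.]), 0.5)]
scene dispenser [(array([524., 137.,   1.]), 0.92)]
scene syringe [(array([ 430., -245.,    1.]), 0.62)]
scene screw_tin [(array([616.,  85.,   1.]), 0.62), (array([ 510., -135.,   19.]), 0.45)]
roller [ 517.32618423 -140.95448277   30.06963688] [ 479.05555355 -160.3344003     2.86959174] [ 578.2807403  -103.40184588   37.74754307] [-0.95506854  0.29638502] 505
top printer [(array([538., -84.,  -5.]), 0.81)]
top paper_guide [(array([ 518., -114.,   11.]), 0.98)]
top seat [(array([551., -38.,  33.]), 0.87)]
top platen_roller [(array([ 520., -137.,   23.]), 0.71), (array([527., 134.,  -1.]), 0.32)]
top lever_tab [(array([485., -43.,  72.]), 0.69)]
top dispenser [(array([ 424., -246.,   -2.]), 0.22)]
top syringe [(array([ 428., -249.,   -1.]), 0.82)]
top screw_tin [(array([611.,  86.,   1.]), 0.62)]
roller [ 521.63378918 -135.01877206   33.80265642] [ 480.76517764 -156.97160847    2.31831289] [ 562.55529408 -115.6413153    42.86955691] [-0.93451828  0.35591514] 286
{'time': 1.0, 'joint_pos': array([ 5.81305351e+01,  7.46814660e+00,  8.52676914e+01, -1.91562834e-04,
        8.72615491e+01, -4.89371619e+00]), 'qd': array([ 0.05183127,  0.02453445, -0.08053957, -0.04878371, -0.03285656,
        0.03535581]), 'joint_efforts': array([-2.33279672e-03, -5.69327366e+01, -5.00868344e+01, -1.91844983e-04,
        7.96868189e-04, -3.09286941e-05]), 'tool_pos': array([272.16013679, 534.73323273, 205.12476932]), 'tcp_rot': array([1.79997413e+02, 4.13544732e-04, 1.53024260e+02]), 'ft_force': array([-0.30285704,  1.22031338,  0.30393705]), 'wrist_torque': array([-0.02507336, -0.06364264,  0.00707181]), 'grip_force': 0.0, 'finger_gap': 85.68290054806924}
```

View pics/scene0.png

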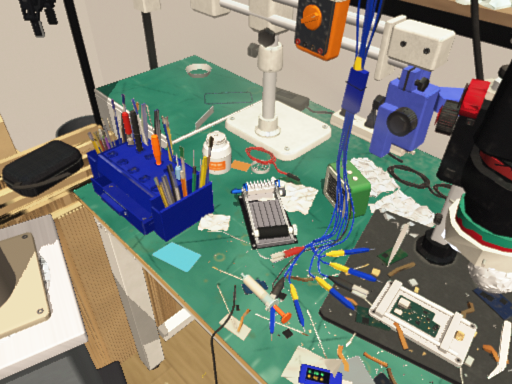

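View pics/top0.png

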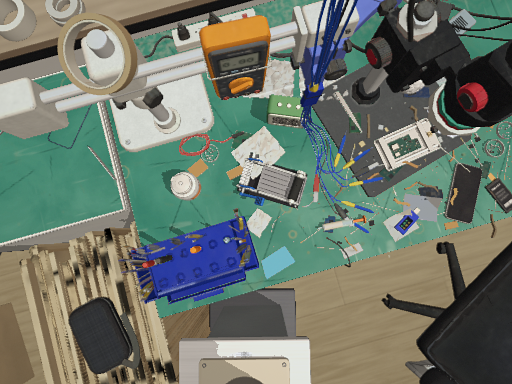

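The scene view shows the printer at about (265,215) and the black roller at about (278,240), with the blue rack to its left and cables on its right. In the top view the printer is at (272,182), with the roller towards (297,188). Next I'll build a height map for obstacles and refine the pose.

Run:
```python
from h import *
H=np.full((2,150,200),-50.)   # x 300..900/4mm ; y 500..-300/4
tiles=[]
for k,c in enumerate(("scene","top")):
    d=np.load(c+"_d.npy");P,uv=world(c,d,np.ones_like(d,bool))
    i=((P[:,0]-200)//4).astype(int);j=((500-P[:,1])//4).astype(int)
    ok=(i>=0)&(i<150)&(j>=0)&(j<200)
    np.maximum.at(H[k],(i[ok],j[ok]),P[ok,2])
M=np.maximum(H[0],H[1])
print("max height per 40mm cell rows x=200.. cols y=500..-300")
B=M.reshape(15,10,20,10).max((1,3))
for r in range(15): print(200+40*r,*["%4d"%v for v in B[r]])
crop=[]
for c,(x,y,w,h) in (("scene",(225,160,90,105)),("top",(225,135,105,90))):
    p=cv2.imread(f"pics/{c}0.png")[y:y+h,x:x+w];crop.append(cv2.resize(p,(390,455) if c=="scene" else (400,343),interpolation=cv2.INTER_CUBIC))
out=np.zeros((455,790,3),np.uint8);out[:,:390]=crop[0];out[:343,390:]=crop[1];cv2.imwrite("pics/crop0.png",out)
# printer cloud
for c in ("scene","top"):
    d=np.load(c+"_d.npy");eyes.snapshot(c);P=[]
    for n in ("printer","platen_roller","lever_tab","paper_guide"):
        m=models.cut_out(n,c)
        if m:
            X,_=world(c,d,m[0]["pixels"]);X=X[X[:,2]>8]
            r=cv2.minAreaRect(X[:,:2].astype(np.float32));print(c,n,len(X),np.round(X.mean(0)),r)
```

```text
max height per 40mm cell rows x=200.. cols y=500..-300
200  331   15   19   19   15   -8  -50    8    6    5    6  -50  -50  -50  -50  -50  -50  -50  -50  -50
240  331  -50    5   14   -2  -50   84  138   89   59   49   45    7    6    5  -50  -50  -50  -50  -50
280  -50  -50  -50  -50  -50  -50  123  158   93   93   95   90   80    8    7    7    8    7    0  -21
320  -50  -50  -50  -50  -50  -50  187  170  187   93   94   93  144  142    8    8    8    8   10   10
360  -50  -50  -50  -50  -50  -50  188  195  186  205  199  151  173  137    9    8   10   20   16   14
400    0   -1  -50  -50  -50    6    8    8   91  192  191  150  173  142   23    8    7   24   25   28
440    1    2    0    1    2    8    8    7    8    7    8   83  183   84   15   29   18   11   21   24
480    2    2    2    2    1    7    8    7   92   93    8    8   65   85   26   39   36   22   26   24
520    1    2    2    2   19    7    8    7   94   95   44    8   63   46   26   42   39   32   32   33
560    2    2    2  401  401    8    8    8    7    9   13    9   47   70   29   25   31   33   33   34
600  
[... 924 characters left out ...]
1717529)
scene paper_guide 976 [535. -80.  20.] ((535.0432739257812, -80.40300750732422), (109.65113830566406, 80.4942626953125), 67.56368255615234)
top printer 1794 [536. -68.  26.] ((526.07080078125, -72.70077514648438), (164.9734344482422, 119.83094787597656), 67.1941146850586)
top platen_roller 317 [ 519. -135.   32.] ((518.9086303710938, -135.49049377441406), (26.141788482666016, 86.4817123413086), 68.28093719482422)
top lever_tab 130 [500. -34.  67.] ((528.6393432617188, -19.914169311523438), (120.47666931152344, 51.1041259765625), 11.711060523986816)
top paper_guide 915 [534. -82.  19.] ((535.3346557617188, -81.21102905273438), (80.6798324584961, 75.82459259033203), 72.96498107910156)
```

View pics/crop0.png

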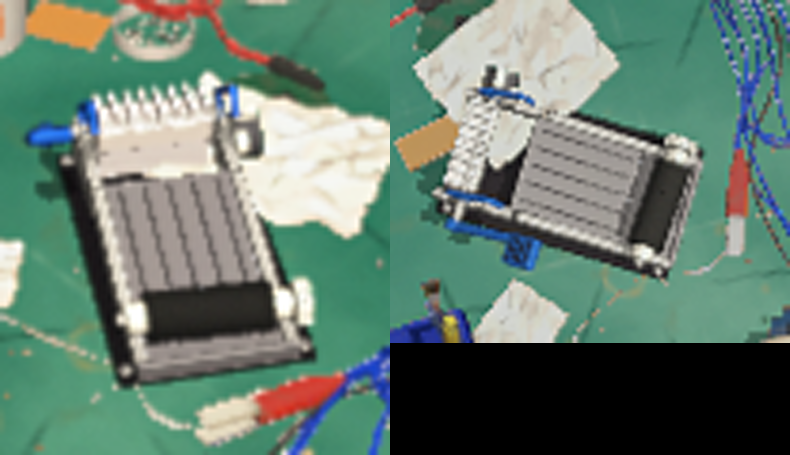

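Run:
```python
from h import *
def ray(c,uv,z):
    k=eyes.get_calibration(c);K=np.array(k["intrinsics"]);R=np.array(k["R"]);t=np.array(k["t"])
    C=-R.T@t;D=(np.linalg.inv(K)@np.c_[uv,np.ones(len(uv))].T).T@R
    return C+D*((z-C[2])/D[:,2])[:,None]
a=ray("top",np.array([[225+(x-390)/3.81,135+y/3.81] for x,y in [(445,213),(662,280),(703,150)]]),10)
b=ray("scene",np.array([[225+x/4.333,160+y/4.333] for x,y in [(62,160),(120,387),(315,357)]]),10)
for P in (a,b):
    print(P.round(0)); v=P[0]-P[1];w=P[2]-P[1];print("yaw",np.degrees(np.arctan2(v[1],v[0])),np.degrees(np.arctan2(w[1],w[0]))+90,np.linalg.norm(v),np.linalg.norm(w))
# model fit
from scipy.optimize import least_squares
pts=[]
for c in ("scene","top"):
    d=np.load(c+"_d.npy");P,_=world(c,d,np.ones_like(d,bool))
    pts.append(P[(np.hypot(P[:,0]-537,P[:,1]+80)<110)&(P[:,2]<60)&(P[:,2]>-10)])
def model(x,y,rx):
    z=np.full_like(x,np.nan);g=abs(y)<31
    s=np.where(x<-40,12,12+13*(x+40)/74)
    z[g&(x>-75)&(x<33)]=s[g&(x>-75)&(x<33)]
    m=(abs(y)<29)&(x>59)&(x<80);z[m]=42
    m=g&(x<-75)&(x>-79);z[m]=16
    m=(abs(y)<29)&(abs(x-rx)<11.5);z[m]=24+np.sqrt(144-(x[m]-rx)**2)
    return z
def cost(p,P):
    c,s=np.cos(p[2]),np.sin(p[2]);dx,dy=P[:,0]-p[0],P[:,1]-p[1]
    x=c*dx+s*dy;y=-s*dx+c*dy;z=model(x,y,p[3]);r=np.abs(P[:,2]-p[4]-z);r=np.where(np.isnan(r),4.,np.minimum(r,8))
    # outside body should be below 6mm
    o=(abs(x)>82)|(y<-50)|(y>75); r=np.where(o,np.where(P[:,2]>8,6.,0),r)
    return r.mean()
from scipy.optimize import differential_evolution as de
for P in pts+[np.vstack(pts)]:
    r=de(cost,[(525,550),(-95,-65),(1.1,1.35),(-68,-45),(-4,6)],args=(P,),seed=1,maxiter=150,tol=1e-6)
    print(len(P),r.x.round(2),np.degrees(r.x[2]).round(1),r.fun)
```

```text
[[ 515.    5.   10.]
 [ 468. -137.   10.]
 [ 554. -167.   10.]]
yaw 71.82445479890484 71.06767770372261 149.49522209671468 90.5818660103886
[[ 516.    2.   10.]
 [ 467. -145.   10.]
 [ 552. -172.   10.]]
yaw 71.34141074898457 72.60854668228117 155.23253793158852 89.19614795179864
6198 [548.74 -71.33   1.1  -67.49   2.22] 63.2 2.5170868015824497
5785 [546.47 -80.98   1.18 -60.08   0.74] 67.5 2.502878952016743
11983 [545.89 -79.13   1.13 -61.88   0.75] 64.6 2.5715375312482314
```

```bash
cat >> h.py <<'E'
PR=np.array([536.,-80.]);YAW=71.7
def p2w(x,y=0):
    c,s=np.cos(np.radians(YAW)),np.sin(np.radians(YAW));return PR+[c*x-s*y,s*x+c*y]
def w2p(q):
    c,s=np.cos(np.radians(YAW)),np.sin(np.radians(YAW));d=np.asarray(q)[:2]-PR;return np.array([c*d[0]+s*d[1],-s*d[0]+c*d[1]])
def plan(wps,cur=None,mx=58):
    """wps: (x,y,z,yaw) world -> rows in tool axes"""
    s=sense();cur=np.array(cur if cur is not None else [*s["tool_pos"],s["tcp_rot"][2]],float);rows=[]
    for w in wps:
        w=np.array(w,float);n=int(max(1,np.ceil(np.linalg.norm(w[:3]-cur[:3])/mx),np.ceil(abs(w[3]-cur[3])/10)))
        for _ in range(n):
            st=(w-cur)/n;n-=1;y=np.radians(cur[3]);c,sn=np.cos(y),np.sin(y)
            r=np.array([c*st[0]+sn*st[1],sn*st[0]-c*st[1],-st[2]]).round(0);rz=round(-np.radians(st[3]),3)
            rows.append([*r,0,0,rz])
            cur+= [c*r[0]+sn*r[1],sn*r[0]-c*r[1],-r[2],-np.degrees(rz)]
    while len(rows)%5: rows.append([0]*6)
    for i in range(0,len(rows),5): print([[float(v) for v in r] for r in rows[i:i+5]])
    print("end",cur.round(1))
E
python3 - <<'E'
from h import *
a=p2w(-104)
plan([(430,330,265,120),(510,60,265,85),(*a,200,71.7),(*a,90,71.7)])
E
```

```text
[[-47.0, -22.0, -12.0, 0.0, 0.0, 0.115], [-49.0, -17.0, -12.0, 0.0, 0.0, 0.115], [-50.0, -11.0, -12.0, 0.0, 0.0, 0.115], [-52.0, -5.0, -12.0, 0.0, 0.0, 0.116], [-51.0, 1.0, -12.0, 0.0, 0.0, 0.115]]
[[-55.0, -13.0, 0.0, 0.0, 0.0, 0.122], [-56.0, -6.0, 0.0, 0.0, 0.0, 0.122], [-56.0, 0.0, 0.0, 0.0, 0.0, 0.122], [-56.0, 7.0, 0.0, 0.0, 0.0, 0.123], [-55.0, 14.0, 0.0, 0.0, 0.0, 0.122]]
[[-48.0, 3.0, 13.0, 0.0, 0.0, 0.046], [-47.0, 5.0, 13.0, 0.0, 0.0, 0.047], [-47.0, 7.0, 13.0, 0.0, 0.0, 0.046], [-47.0, 10.0, 13.0, 0.0, 0.0, 0.047], [-46.0, 11.0, 13.0, 0.0, 0.0, 0.046]]
[[-0.0, 0.0, 55.0, 0.0, 0.0, 0.0], [-0.0, 0.0, 55.0, 0.0, 0.0, 0.0], [0.0, 0.0, 0.0, 0.0, 0.0, 0.0], [0.0, 0.0, 0.0, 0.0, 0.0, 0.0], [0.0, 0.0, 0.0, 0.0, 0.0, 0.0]]
end [ 503.  -178.3   90.1   71.7]
```

Emit:
apply_moves:
  rows:
    - [-47,-22,-12,0,0,0.115]
    - [-49,-17,-12,0,0,0.115]
    - [-50,-11,-12,0,0,0.115]
    - [-52,-5,-12,0,0,0.116]
    - [-51,1,-12,0,0,0.115]
  fingers: 26
  grip_force: 20

```text
time: 2.12
tool_pos: [430.7, 328.8, 265.7]
tcp_rot: [180.0, 0.0, 119.8]
ft_force: [0.4, 0.3, 0.1]
finger_gap: 26.1
grip_force: 0.0
```

Emit:
apply_moves:
  rows:
    - [-55,-13,0,0,0,0.122]
    - [-56,-6,0,0,0,0.122]
    - [-56,0,0,0,0,0.122]
    - [-56,7,0,0,0,0.123]
    - [-55,14,0,0,0,0.122]

```text
time: 2.75
tool_pos: [509.9, 58.0, 265.4]
tcp_rot: [180.0, -0.0, 84.8]
ft_force: [0.2, 1.0, -0.1]
finger_gap: 26.2
grip_force: 0.0
```

Emit:
apply_moves:
  rows:
    - [-48,3,13,0,0,0.046]
    - [-47,5,13,0,0,0.047]
    - [-47,7,13,0,0,0.046]
    - [-47,10,13,0,0,0.047]
    - [-46,11,13,0,0,0.046]

```text
time: 3.38
tool_pos: [502.9, -180.0, 199.9]
tcp_rot: [180.0, -0.0, 71.6]
ft_force: [1.4, -0.6, -0.2]
finger_gap: 26.2
grip_force: 0.0
```

Emit:
apply_moves:
  rows:
    - [0,0,55,0,0,0]
    - [0,0,55,0,0,0]
    - [0,0,0,0,0,0]
    - [0,0,0,0,0,0]
    - [0,0,0,0,0,0]

```text
time: 4.0
tool_pos: [505.3, -179.2, 93.5]
tcp_rot: [179.7, 0.0, 71.7]
ft_force: [-0.2, -0.5, 0.8]
finger_gap: 25.8
grip_force: 0.0
```

Run:
```python
from h import *
s=sense();print(s["tool_pos"].round(1),s["tcp_rot"].round(2),s["qd"].round(2),w2p(s["tool_pos"]).round(1),s["ft_force"].round(1))
out=np.zeros((455,790,3),np.uint8)
for c,(x,y,w,h),sz,ox in (("scene",(225,150,100,115),(390,449),0),("top",(225,120,105,110),(400,419),390)):
    p,d=eyes.snapshot(c);np.save(c+"_d1.npy",d);p=p[y:y+h,x:x+w,::-1];out[:sz[1],ox:ox+sz[0]]=cv2.resize(p,sz,interpolation=cv2.INTER_CUBIC)
cv2.imwrite("pics/c1.png",out)
```

```text
[ 505.3 -179.2   93.5] [1.797e+02 4.000e-02 7.174e+01] [-0.09 -0.05  0.47 -0.02 -0.44 -0.04] [-103.8   -2. ] [-0.2 -0.5  0.8]
```

View pics/c1.png

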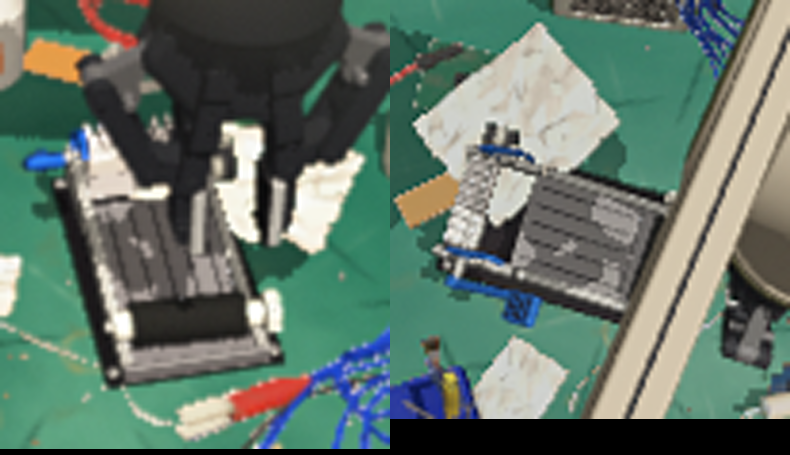

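The fingers are above and behind the roller; in the scene crop the roller is at (190,320) and the fingers at about (200,240) and (280,230), raised. I'll descend now.

Emit:
apply_moves:
  rows:
    - [0,-2,14,0,0,0]
    - [0,0,14,0,0,0]
    - [0,0,14,0,0,0]
    - [0,0,14,0,0,0]
    - [0,0,0,0,0,0]

```text
time: 4.72
tool_pos: [499.7, -177.1, 32.0]
tcp_rot: [-179.8, -0.0, 71.7]
ft_force: [-0.5, -0.1, -0.2]
finger_gap: 25.8
grip_force: 0.0
```

Emit:
apply_moves:
  rows:
    - [0,0,9,0,0,0]
    - [0,0,7,0,0,0]
    - [0,0,0,0,0,0]
    - [0,0,0,0,0,0]
    - [0,0,0,0,0,0]

```text
time: 5.35
tool_pos: [501.4, -177.9, 18.5]
tcp_rot: [180.0, 0.0, 71.7]
ft_force: [-0.1, -0.8, 0.1]
finger_gap: 25.8
grip_force: 0.0
```

Emit:
apply_moves:
  rows:
    - [4,2,0,0,0,0]
    - [4,0,0,0,0,0]
    - [3,0,0,0,0,0]
    - [3,0,0,0,0,0]
    - [2,0,0,0,0,0]

```text
time: 5.98
tool_pos: [508.1, -162.9, 18.1]
tcp_rot: [-180.0, -0.0, 71.7]
ft_force: [-0.7, -0.4, 0.3]
finger_gap: 25.7
grip_force: 0.0
```

Emit:
apply_moves:
  rows:
    - [2,0,0,0,0,0]
    - [2,0,0,0,0,0]
    - [2,0,0,0,0,0]
    - [2,0,0,0,0,0]
    - [2,0,0,0,0,0]

```text
time: 6.6
tool_pos: [511.2, -153.6, 18.1]
tcp_rot: [-180.0, 0.0, 71.7]
ft_force: [-0.6, -0.2, 0.6]
finger_gap: 26.0
grip_force: 0.0
```

Run:
```python
from h import *
s=sense();print(s["tool_pos"].round(1),s["tcp_rot"].round(2),w2p(s["tool_pos"]).round(1),s["ft_force"].round(1))
p,d=eyes.snapshot("scene");r=models.place_of("platen_roller","scene")[:2];print([(x["xyz"],w2p(x["xyz"]),x["confidence"]) for x in r])
cv2.imwrite("pics/c2.png",cv2.resize(p[170:265,220:320,::-1],(700,588 if 0 else 595),interpolation=cv2.INTER_CUBIC))
```

```text
[ 511.2 -153.6   18.1] [-180.      0.     71.72] [-77.6   0.5] [-0.6 -0.2  0.6]
[([513.2, -135.5, 23.1], array([-59.85214201,   4.22031958]), 0.75), ([486.9, -41.5, 78.2], array([21.1358513 , 58.70550051]), 0.41)]
```

View pics/c2.png

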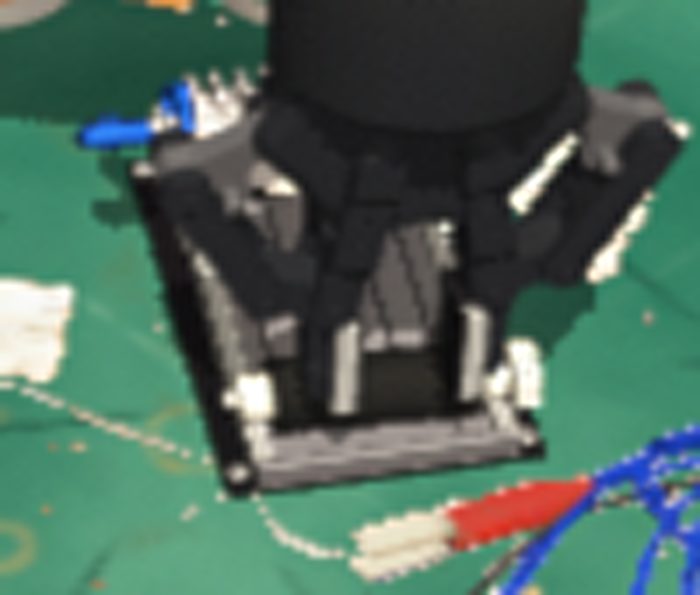

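Fingertips are behind the roller, at about (345,410) and (475,395), and the roller sleeve runs from about 275 to 490. The fingers sit about 4 mm towards the gear side, so I'll shift them and keep pushing.

Emit:
apply_moves:
  rows:
    - [-1,-2,0,0,0,0]
    - [0,-2,0,0,0,0]
    - [2,0,0,0,0,0]
    - [2,0,0,0,0,0]
    - [2,0,0,0,0,0]

```text
time: 7.32
tool_pos: [509.0, -147.5, 18.1]
tcp_rot: [180.0, 0.0, 71.7]
ft_force: [-0.8, -0.1, -0.1]
finger_gap: 26.1
grip_force: 0.0
```

Emit:
apply_moves:
  rows:
    - [2,0,0,0,0,0]
    - [2,0,0,0,0,0]
    - [2,0,0,0,0,0]
    - [1,0,0,0,0,0]
    - [0,0,0,0,0,0]

```text
time: 7.95
tool_pos: [511.1, -141.0, 18.1]
tcp_rot: [-180.0, 0.0, 71.7]
ft_force: [-0.1, -0.2, -0.1]
finger_gap: 26.4
grip_force: 0.0
```

```bash
cat > look.py <<'E'
import sys
from h import *
s=sense();print(s["time"],s["tool_pos"].round(1),s["tcp_rot"].round(2),w2p(s["tool_pos"]).round(1),s["ft_force"].round(1))
p,d=eyes.snapshot("scene");r=models.place_of("platen_roller","scene")[:2];print([(x["xyz"],w2p(x["xyz"]).round(1),x["confidence"]) for x in r])
m=models.cut_out("platen_roller","scene")
if m: 
    P,_=world("scene",d,m[0]["pixels"]);q=np.array([w2p(x) for x in P]);q=np.c_[q,P[:,2]];print("cloud",len(q),np.percentile(q,[5,50,95],0).round(0).tolist())
cv2.imwrite(f"pics/{sys.argv[1]}.png",cv2.resize(p[170:265,220:320,::-1],(700,595),interpolation=cv2.INTER_CUBIC))
E
python3 look.py c3
```

```text
7.95 [ 511.1 -141.    18.1] [-179.99    0.     71.73] [-65.7   4.5] [-0.1 -0.2 -0.1]
[([513.7, -136.1, 23.1], array([-60.3,   3.6]), 0.62)]
cloud 470 [[-71.0, -42.0, 12.0], [-65.0, -1.0, 30.0], [-48.0, 35.0, 36.0]]
```

View pics/c3.png

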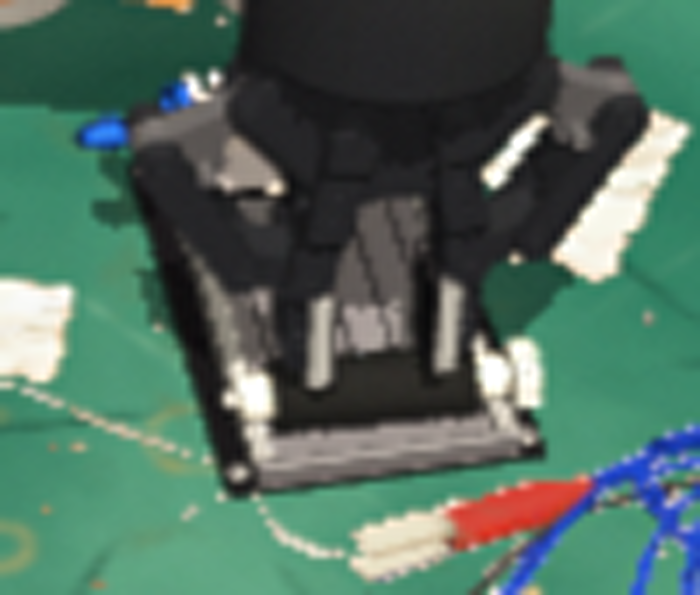

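Run:
```python
from h import *
k=eyes.get_calibration("scene");K=np.array(k["intrinsics"]);R=np.array(k["R"]);t=np.array(k["t"])
print("cam",(-R.T@t).round())
s=sense();tp=s["tool_pos"];y=np.radians(71.7);tx=np.array([np.cos(y),np.sin(y),0]);ty=np.array([np.sin(y),-np.cos(y),0])
def pr(X): q=K@(R@X+t);u=q[:2]/q[2];return ((u-[220,170])*[7,595/95]).round()
for dz in (0,5,10,15,20,25):print(dz,[pr(tp+sx*11*tx+sy*13*ty+[0,0,dz]).tolist() for sx in(-1,0,1) for sy in(-1,1)])
p,d=eyes.snapshot("scene")
# depth at pad pixels
for X,Y in [(320,380),(320,350),(320,310),(440,370),(440,340),(440,300),(360,400),(300,380),(300,340)]:
    u,v=int(220+X/7),int(170+Y/6.263);m=np.zeros(d.shape,bool);m[v,u]=1
    P,_=world("scene",d,m);print((X,Y),P.round(0).tolist(),[w2p(P[0]).round(1).tolist() if len(P) else 0])
```

```text
cam [ 196. -611.  603.]
0 [[325.0, 450.0], [417.0, 438.0], [316.0, 424.0], [408.0, 413.0], [308.0, 399.0], [398.0, 388.0]]
5 [[326.0, 439.0], [418.0, 427.0], [317.0, 413.0], [409.0, 402.0], [308.0, 388.0], [399.0, 377.0]]
10 [[326.0, 427.0], [419.0, 416.0], [317.0, 401.0], [410.0, 390.0], [309.0, 376.0], [400.0, 365.0]]
15 [[327.0, 416.0], [420.0, 404.0], [318.0, 390.0], [411.0, 379.0], [309.0, 365.0], [401.0, 354.0]]
20 [[327.0, 404.0], [421.0, 392.0], [318.0, 378.0], [411.0, 367.0], [310.0, 353.0], [402.0, 342.0]]
25 [[328.0, 392.0], [422.0, 381.0], [319.0, 367.0], [412.0, 355.0], [310.0, 341.0], [403.0, 331.0]]
(320, 380) [[491.0, -147.0, 52.0]] [[-77.6, 21.4]]
(320, 350) [[491.0, -147.0, 65.0]] [[-78.2, 22.0]]
(320, 310) [[491.0, -145.0, 78.0]] [[-76.1, 21.9]]
(440, 370) [[522.0, -158.0, 49.0]] [[-78.1, -11.2]]
(440, 340) [[522.0, -157.0, 61.0]] [[-77.2, -10.7]]
(440, 300) [[520.0, -157.0, 80.0]] [[-78.5, -9.2]]
(360, 400) [[509.0, -142.0, 30.0]] [[-67.1, 6.7]]
(300, 380) [[496.0, -130.0, 34.0]] [[-59.7, 22.8]]
(300, 340) [[488.0, -141.0, 64.0]] [[-73.2, 26.5]]
```

Run:
```python
from h import *
def tips(d,tp):
    P,_=world("scene",d,np.ones_like(d,bool));c,s=np.cos(np.radians(71.7)),np.sin(np.radians(71.7))
    D=P-tp;x=c*D[:,0]+s*D[:,1];y=s*D[:,0]-c*D[:,1]
    m=(abs(x)<18)&(abs(y)<35)&(abs(y)>8)
    for lo in range(-20,60,4):
        k=m&(D[:,2]>=lo)&(D[:,2]<lo+4)
        if k.sum():print(lo,k.sum(),"x",np.percentile(x[k],[5,50,95]).round(0),"y",np.percentile(y[k],[5,50,95]).round(0))
print("at z93.5");tips(np.load("scene_d1.npy"),np.array([505.3,-179.2,93.5]))
p,d=eyes.snapshot("scene");print("now");tips(d,sense()["tool_pos"])
```

```text
at z93.5
24 3 x [-3.  4. 10.] y [13. 14. 14.]
28 16 x [-12. -11.   4.] y [-19.  -0.  17.]
32 33 x [-13.  -9.   4.] y [-23.  13.  23.]
36 31 x [-13.  -8.   1.] y [-26.  13.  23.]
40 36 x [-12.  -8.   4.] y [-26. -15.  23.]
44 40 x [-13.  -8.   5.] y [-27.  13.  25.]
48 38 x [-13.  -8.   3.] y [-27.  13.  25.]
52 37 x [-13.  -8.   5.] y [-26.  13.  24.]
56 48 x [-13.  -8.   4.] y [-26.  13.  24.]
now
-20 14 x [-18. -14. -10.] y [-28. -13.  33.]
-16 79 x [-17. -13.  -8.] y [-33.   8.  31.]
-12 48 x [-13. -12.  11.] y [-34. -16.  32.]
-8 122 x [-13.  -4.   3.] y [-31.  -8.  32.]
-4 68 x [-13. -10.   5.] y [-32. -19.  30.]
0 26 x [-10.  -3.   3.] y [-26.  11.  31.]
4 36 x [-5. -3.  3.] y [-31.  12.  32.]
8 60 x [-5. -2. 13.] y [-32. -16.  31.]
12 80 x [-4.  0.  9.] y [-31.  10.  31.]
16 44 x [-0.  5. 11.] y [-25.  11.  30.]
24 1 x [-6. -6. -6.] y [-19. -19. -19.]
28 15 x [-12. -11.   1.] y [-19.  13.  18.]
32 18 x [-13. -10.   3.] y [-23. -14.  18.]
36 29 x [-13. -10.   2.] y [-23.  13.  24.]
40 28 x [-12.  -9.   3.] y [-26.   0.  24.]
44 28 x [-12.  -8.   6.] y [-26.  14.  25.]
48 30 x [-13.  -9.   1.] y [-26. -14.  24.]
52 26 x [-13.  -8.   2.] y [-26. -15.  26.]
56 33 x [-13.  -9.   3.] y [-25.  13.  25.]
```

The depth data shows the real fingertips about 26 mm above the reported TCP, and the roller hasn't moved, so the fingers passed over it. I'll back off and go lower.

Emit:
apply_moves:
  rows:
    - [-8,0,0,0,0,0]
    - [-10,0,0,0,0,0]
    - [-10,0,0,0,0,0]
    - [-8,0,0,0,0,0]
    - [-3,0,0,0,0,0]

```text
time: 8.82
tool_pos: [498.7, -178.8, 18.1]
tcp_rot: [180.0, 0.0, 71.7]
ft_force: [-0.4, -0.0, 0.1]
finger_gap: 26.4
grip_force: 0.0
```

Emit:
apply_moves:
  rows:
    - [0,0,5,0,0,0]
    - [0,0,6,0,0,0]
    - [0,0,6,0,0,0]
    - [0,0,4,0,0,0]
    - [0,0,0,0,0,0]

```text
time: 9.45
tool_pos: [498.5, -177.8, -3.5]
tcp_rot: [-179.9, -0.0, 71.7]
ft_force: [-0.5, -1.1, 0.3]
finger_gap: 25.9
grip_force: 0.0
```

```bash
cat >> h.py <<'E'
def tips(d,tp):
    P,_=world("scene",d,np.ones_like(d,bool));c,s=np.cos(np.radians(71.7)),np.sin(np.radians(71.7))
    D=P-tp;x=c*D[:,0]+s*D[:,1];y=s*D[:,0]-c*D[:,1]
    m=(abs(x)<18)&(abs(y)<35)&(abs(y)>8)
    for lo in range(16,36,3):
        k=m&(D[:,2]>=lo)&(D[:,2]<lo+3)
        if k.sum():print(lo,k.sum(),"x",np.percentile(x[k],[5,50,95]).round(0),"y",np.percentile(y[k],[5,50,95]).round(0))
E
echo 'tips(d,s["tool_pos"])'>>look.py; python3 look.py c4
```

```text
9.45 [ 498.5 -177.8   -3.5] [-1.7994e+02 -1.0000e-02  7.1730e+01] [-104.6    4.9] [-0.5 -1.1  0.3]
[([511.8, -134.4, 22.8], array([-59.2,   5.9]), 0.43)]
cloud 111 [[-71.0, -18.0, 21.0], [-67.0, -9.0, 32.0], [-57.0, 3.0, 37.0]]
16 30 x [-10.  -6.   5.] y [13. 26. 33.]
19 41 x [-10.  -5.   2.] y [-9. 23. 34.]
22 13 x [-14.  -8.  -3.] y [-13.  -9.  12.]
28 9 x [-11.  -6.   3.] y [-17.  13.  18.]
31 13 x [-14. -11.  -1.] y [-19.  13.  18.]
34 20 x [-13.  -9.  -2.] y [-24.  -0.  24.]
```

View pics/c4.png

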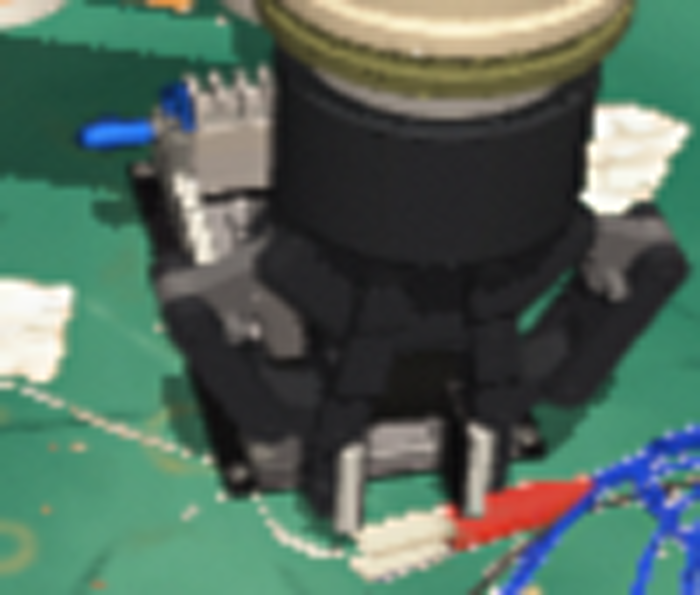

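Run:
```python
from h import *
tp=sense()["tool_pos"]
for c in("scene","top"):
    p,d=eyes.snapshot(c);P,_=world(c,d,np.ones_like(d,bool));a=np.radians(71.7);D=P-tp
    x=np.cos(a)*D[:,0]+np.sin(a)*D[:,1];y=-np.sin(a)*D[:,0]+np.cos(a)*D[:,1]
    for lo in range(20,85,5):
        k=(abs(x)<45)&(y>=lo)&(y<lo+5)&(D[:,2]>30)&(D[:,2]<180)
        if k.sum()>3:print(c,lo,k.sum(),"zmin",D[k,2].min().round(),np.percentile(D[k,2],5).round(),"x",np.percentile(x[k],[2,98]).round())
    # lever
    q=np.array([w2p(X) for X in P]);k=(q[:,0]>0)&(q[:,0]<80)&(q[:,1]>42)&(q[:,1]<85)&(P[:,2]>30)&(P[:,2]<100)
    if k.sum():
        for lo in range(0,80,8):
            kk=k&(q[:,0]>=lo)&(q[:,0]<lo+8)
            if kk.sum():print(c,"lever x",lo,"y",q[kk,1].min().round(),q[kk,1].max().round(),"z",P[kk,2].min().round(),P[kk,2].max().round())
    print(models.place_of("lever_tab",c)[:1])
```

```text
scene 20 201 zmin 33.0 42.0 x [-32.   8.]
scene 25 142 zmin 39.0 47.0 x [-29.   6.]
scene 30 116 zmin 68.0 78.0 x [-22.   2.]
scene 35 136 zmin 71.0 79.0 x [-14.   8.]
scene 40 82 zmin 74.0 78.0 x [-14.   4.]
scene 45 75 zmin 81.0 87.0 x [-14.   2.]
scene 50 60 zmin 91.0 96.0 x [-14.   3.]
scene 55 59 zmin 101.0 106.0 x [-14.   9.]
scene 60 49 zmin 111.0 115.0 x [-14.  11.]
scene lever x 0 y 51.0 69.0 z 78.0 83.0
scene lever x 8 y 51.0 71.0 z 78.0 84.0
scene lever x 16 y 61.0 70.0 z 70.0 77.0
scene lever x 56 y 51.0 53.0 z 31.0 33.0
scene lever x 64 y 52.0 57.0 z 39.0 40.0
[{'xyz': [485.9, -40.8, 74.7], 'confidence': 0.49}]
top 20 5 zmin 49.0 54.0 x [ 7. 28.]
top 25 7 zmin 45.0 54.0 x [ 6. 25.]
top 30 16 zmin 78.0 79.0 x [ 6. 21.]
top 35 45 zmin 78.0 83.0 x [-11.  12.]
top 40 26 zmin 77.0 80.0 x [-11.  12.]
top 45 30 zmin 90.0 109.0 x [-12.  12.]
top 50 24 zmin 97.0 105.0 x [-11.  12.]
top 55 28 zmin 122.0 123.0 x [-12.  12.]
top 60 25 zmin 121.0 122.0 x [-12.  11.]
top lever x 0 y 52.0 68.0 z 80.0 83.0
top lever x 8 y 51.0 70.0 z 76.0 86.0
top lever x 16 y 50.0 70.0 z 70.0 82.0
top lever x 24 y 51.0 70.0 z 65.0 76.0
top lever x 32 y 51.0 57.0 z 59.0 68.0
top lever x 40 y 51.0 57.0 z 52.0 60.0
top lever x 48 y 52.0 57.0 z 47.0 55.0
top lever x 56 y 45.0 57.0 z 36.0 48.0
top lever x 64 y 42.0 58.0 z 36.0 43.0
[{'xyz': [485.6, -39.2, 75.3], 'confidence': 0.72}]
```

Emit:
apply_moves:
  rows:
    - [0,3,3,0,0,0]
    - [4,0,0,0,0,0]
    - [4,0,0,0,0,0]
    - [4,0,0,0,0,0]
    - [3,0,0,0,0,0]

```text
time: 10.42
tool_pos: [506.6, -164.4, -5.9]
tcp_rot: [180.0, 0.0, 71.7]
ft_force: [-0.2, 0.3, -0.3]
finger_gap: 26.2
grip_force: 0.0
```

Emit:
apply_moves:
  rows:
    - [2,0,0,0,0,0]
    - [2,0,0,0,0,0]
    - [2,0,0,0,0,0]
    - [2,0,0,0,0,0]
    - [2,0,0,0,0,0]

```text
time: 11.05
tool_pos: [509.6, -155.2, -5.9]
tcp_rot: [-180.0, 0.0, 71.7]
ft_force: [-0.3, -0.1, 0.2]
finger_gap: 26.7
grip_force: 0.0
```

```bash
python3 look.py c5
```

```text
11.05 [ 509.6 -155.2   -5.9] [-180.      0.     71.72] [-79.6   1.5] [-0.3 -0.1  0.2]
[([516.1, -131.8, 22.4], array([-55.4,   2.6]), 0.78)]
cloud 198 [[-69.0, -41.0, 21.0], [-64.0, -2.0, 30.0], [-55.0, 37.0, 36.0]]
16 45 x [ 0.  8. 16.] y [-30.   9.  33.]
19 41 x [ 0.  3. 11.] y [-34. -24.  31.]
22 13 x [ 0.  4. 15.] y [-35. -27.  34.]
25 10 x [-7. 10. 12.] y [-28.  -5.  14.]
28 17 x [-12.  10.  17.] y [-30.   8.  15.]
31 21 x [-12.  -8.  13.] y [-26. -13.  16.]
34 26 x [-12.  10.  17.] y [-29.  11.  24.]
```

View pics/c5.png

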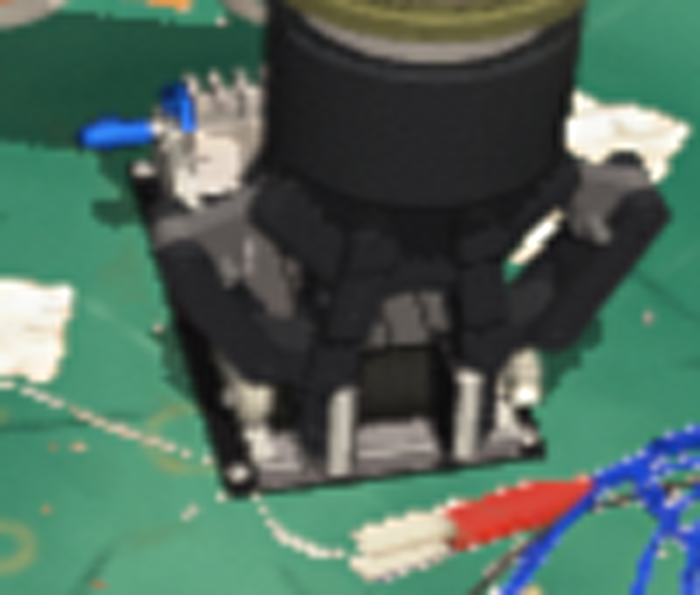

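The roller is in contact and has advanced to x ≈ −55, 24 mm ahead of the TCP. The fingers are at (340,440) and (470,420), below the roller's axis, so I'll push on up the guide.

Emit:
apply_moves:
  rows:
    - [3,0,0,0,0,0]
    - [3,0,0,0,0,0]
    - [3,0,0,0,0,0]
    - [3,0,0,0,0,0]
    - [3,0,-0.5,0,0,0]

```text
time: 11.82
tool_pos: [514.3, -140.8, -5.4]
tcp_rot: [-180.0, -0.0, 71.7]
ft_force: [0.1, -0.3, -0.2]
finger_gap: 25.7
grip_force: 0.0
```

Emit:
apply_moves:
  rows:
    - [3,0,-0.5,0,0,0]
    - [3,0,-0.5,0,0,0]
    - [3,0,-0.5,0,0,0]
    - [3,0,-0.5,0,0,0]
    - [3,0,-0.5,0,0,0]

```text
time: 12.45
tool_pos: [519.0, -126.6, -2.9]
tcp_rot: [-180.0, 0.0, 71.7]
ft_force: [-0.5, -0.3, -0.3]
finger_gap: 25.9
grip_force: 0.2
```

Emit:
apply_moves:
  rows:
    - [3,0,-0.5,0,0,0]
    - [3,0,-0.5,0,0,0]
    - [3,0,-0.5,0,0,0]
    - [3,0,-0.5,0,0,0]
    - [3,0,-0.5,0,0,0]

```text
time: 13.08
tool_pos: [523.7, -112.4, -0.4]
tcp_rot: [-180.0, 0.0, 71.7]
ft_force: [1.0, -0.2, 0.6]
finger_gap: 25.8
grip_force: 0.2
```

```bash
python3 look.py c6
```

```text
13.075 [ 5.237e+02 -1.124e+02 -4.000e-01] [-180.      0.     71.72] [-34.6   1.5] [ 1.  -0.2  0.6]
[([528.8, -93.4, 27.9], array([-15. ,   2.6]), 0.53)]
cloud 183 [[-24.0, -40.0, 25.0], [-20.0, -2.0, 35.0], [-11.0, 36.0, 41.0]]
16 48 x [-13.   6.  16.] y [-34. -25.  34.]
19 11 x [ 9. 13. 17.] y [-34. -31.  34.]
22 5 x [11. 12. 15.] y [-28. -26.   3.]
25 10 x [-5. 11. 16.] y [-32. -22.  14.]
28 16 x [-11.  11.  16.] y [-35.  12.  35.]
31 24 x [-13.  -3.  16.] y [-33.  -3.  19.]
34 28 x [-12.  -7.  16.] y [-32.  -1.  23.]
```

View pics/c6.png

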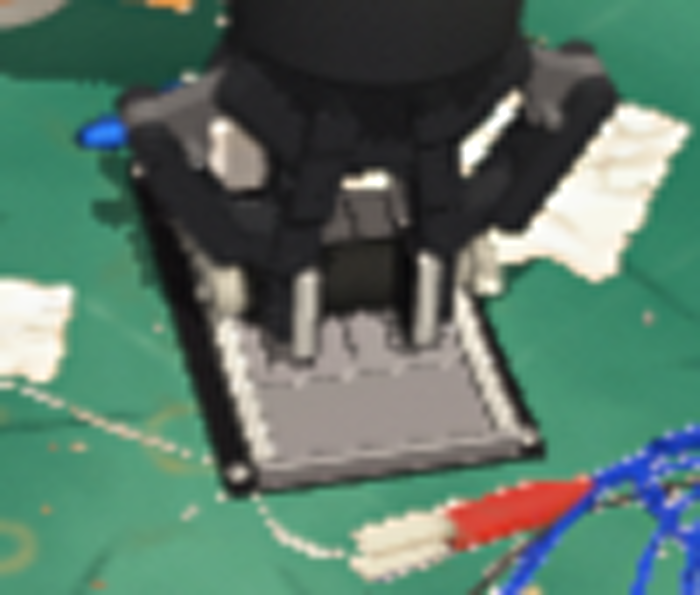

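The roller is going squarely up the guide in front of both fingertips, at (300,350) and (425,340).

Emit:
apply_moves:
  rows:
    - [3,0,-0.5,0,0,0]
    - [3,0,-0.5,0,0,0]
    - [3,0,-0.5,0,0,0]
    - [3,0,-0.5,0,0,0]
    - [3,0,-0.5,0,0,0]

```text
time: 13.85
tool_pos: [528.5, -98.1, 2.1]
tcp_rot: [180.0, 0.0, 71.7]
ft_force: [0.2, -0.5, 0.2]
finger_gap: 26.1
grip_force: 0.2
```

Emit:
apply_moves:
  rows:
    - [3,0,-0.5,0,0,0]
    - [3,0,-0.5,0,0,0]
    - [3,0,-0.5,0,0,0]
    - [3,0,-0.5,0,0,0]
    - [3,0,-0.5,0,0,0]

```text
time: 14.48
tool_pos: [533.2, -83.8, 4.6]
tcp_rot: [180.0, -0.0, 71.7]
ft_force: [-0.7, -0.4, -0.2]
finger_gap: 26.2
grip_force: 0.2
```

Emit:
apply_moves:
  rows:
    - [2,0,-0.4,0,0,0]
    - [2,0,-0.4,0,0,0]
    - [2,0,-0.4,0,0,0]
    - [2,0,-0.3,0,0,0]
    - [2,0,0,0,0,0]

```text
time: 15.1
tool_pos: [536.3, -74.4, 6.1]
tcp_rot: [180.0, 0.0, 71.7]
ft_force: [-0.0, -1.0, -0.2]
finger_gap: 25.6
grip_force: 0.2
```

```bash
python3 look.py c7
```

```text
15.1 [536.3 -74.4   6.1] [180.     0.    71.72] [5.4 1.5] [-0.  -1.  -0.2]
[([541.7, -54.5, 34.4], array([26. ,  2.6]), 0.54)]
cloud 206 [[15.0, -42.0, 28.0], [21.0, -2.0, 42.0], [31.0, 37.0, 48.0]]
16 42 x [-11.   6.  16.] y [-33. -25.  34.]
19 13 x [ 2. 10. 16.] y [-35. -33.  34.]
22 2 x [12. 12. 13.] y [-22.  -5.  13.]
25 5 x [ 2. 13. 16.] y [-30.  12.  30.]
28 16 x [-11.   9.  17.] y [-33.  -2.  23.]
31 25 x [-12.   9.  17.] y [-31. -16.  16.]
34 27 x [-13.  -6.  16.] y [-31. -14.  21.]
```

Emit:
apply_moves:
  rows:
    - [1.5,0,-0.2,0,0,0]
    - [1.5,0,-0.2,0,0,0]
    - [1.5,0,-0.2,0,0,0]
    - [1.5,0,0,0,0,0]
    - [1.5,0,0,0,0,0]

```text
time: 15.88
tool_pos: [538.6, -67.2, 6.7]
tcp_rot: [-180.0, -0.0, 71.7]
ft_force: [0.5, 0.0, 1.5]
finger_gap: 26.0
grip_force: 0.0
```

Emit:
apply_moves:
  rows:
    - [1,0,0,0,0,0]
    - [1,0,0,0,0,0]
    - [1,0,0,0,0,0]
    - [1,0,0,0,0,0]
    - [0,0,0,0,0,0]

```text
time: 16.5
tool_pos: [539.8, -63.6, 6.7]
tcp_rot: [-180.0, -0.0, 71.7]
ft_force: [-0.1, 0.1, -0.1]
finger_gap: 25.7
grip_force: 0.0
```

```bash
python3 look.py c8
```

```text
16.5 [539.8 -63.6   6.7] [-180.     -0.     71.73] [16.8  1.5] [-0.1  0.1 -0.1]
[([548.1, -39.7, 30.7], array([42.1,  1.2]), 0.53)]
cloud 197 [[31.0, -43.0, 30.0], [37.0, -3.0, 40.0], [45.0, 34.0, 47.0]]
16 82 x [-11.   5.  15.] y [-34. -20.  33.]
19 14 x [ 1.  9. 16.] y [-34. -31.  34.]
22 5 x [ 3. 15. 16.] y [-26. -23.  13.]
25 8 x [ 9. 15. 16.] y [-26.  11.  14.]
28 13 x [-11.  -0.  16.] y [-26.  10.  14.]
31 23 x [-13.  -6.  17.] y [-27.   9.  19.]
34 23 x [-12.  -9.  17.] y [-25.  13.  24.]
```

Emit:
apply_moves:
  rows:
    - [0.5,0,0,0,0,0]
    - [0.5,0,0,0,0,0]
    - [0.5,0,0,0,0,0]
    - [0.5,0,0,0,0,0]
    - [0,0,0,0,0,0]

```text
time: 17.27
tool_pos: [540.5, -61.7, 6.7]
tcp_rot: [180.0, 0.0, 71.7]
ft_force: [0.7, -0.6, -0.2]
finger_gap: 25.9
grip_force: 0.0
```

Emit:
apply_moves:
  rows:
    - [0.4,0,0,0,0,0]
    - [0.4,0,0,0,0,0]
    - [0,0,0,0,0,0]
    - [0,0,0,0,0,0]
    - [0,0,0,0,0,0]

```text
time: 17.9
tool_pos: [540.7, -61.0, 6.7]
tcp_rot: [180.0, 0.0, 71.7]
ft_force: [0.7, 0.7, -0.9]
finger_gap: 26.2
grip_force: 0.0
```

Emit:
apply_moves:
  rows:
    - [0.5,0,0,0,0,0]
    - [0.5,0,0,0,0,0]
    - [0.4,0,0,0,0,0]
    - [0,0,0,0,0,0]
    - [0,0,0,0,0,0]

```text
time: 18.52
tool_pos: [541.2, -59.6, 6.7]
tcp_rot: [180.0, 0.0, 71.7]
ft_force: [0.4, -0.6, 0.1]
finger_gap: 26.1
grip_force: 0.0
```

```bash
python3 look.py c9
```

```text
18.525 [541.2 -59.6   6.7] [180.     0.    71.72] [20.9  1.5] [ 0.4 -0.6  0.1]
[([548.6, -39.2, 33.9], array([42.7,  0.8]), 0.69)]
cloud 2196 [[-78.0, -35.0, 5.0], [-21.0, 5.0, 15.0], [61.0, 44.0, 36.0]]
16 86 x [-15.   1.  12.] y [-33.   9.  33.]
19 24 x [-6.  8. 16.] y [-34. -26.  34.]
22 8 x [ 6. 12. 16.] y [-35. -26.  10.]
25 12 x [-8. 11. 16.] y [-34. -19.  14.]
28 22 x [-12.  11.  16.] y [-33. -19.  17.]
31 20 x [-12.   6.  16.] y [-35.   9.  16.]
34 26 x [-14.  -8.  16.] y [-26.  10.  21.]
```

Emit:
apply_moves:
  rows:
    - [0.5,0,0,0,0,0]
    - [0.5,0,0,0,0,0]
    - [0.4,0,0,0,0,0]
    - [0,0,0,0,0,0]
    - [0,0,0,0,0,0]

```text
time: 19.3
tool_pos: [541.4, -58.9, 6.7]
tcp_rot: [-180.0, 0.1, 71.7]
ft_force: [-1.8, -3.8, 0.7]
finger_gap: 26.2
grip_force: 2.5
```

Contact force is about 4 N against the stops, so the roller is home. Next I retreat, and check how much room there is around the tab next to the rack.

Emit:
apply_moves:
  rows:
    - [-4,0,0,0,0,0]
    - [-6,0,0,0,0,0]
    - [-4,0,-20,0,0,0]
    - [0,0,-45,0,0,0]
    - [0,0,-45,0,0,0]

```text
time: 19.92
tool_pos: [536.6, -71.6, 117.5]
tcp_rot: [-179.9, -0.0, 71.7]
ft_force: [0.4, 0.6, 0.5]
finger_gap: 25.8
grip_force: 0.0
```

Run:
```python
from h import *
Ps=[world(c,np.load(c+"_d.npy"),np.ones((384,512),bool))[0] for c in("scene","top")]
P=np.vstack(Ps);P=P[(P[:,2]>60)&(P[:,2]<350)]
q=np.array([w2p(X) for X in P])
print("rows y_p 50..180 step10; cols x_p -80..150 step 10; max z")
for y in range(50,190,10):
    print(y,*["%4d"%(P[k,2].max() if (k:=(q[:,1]>=y)&(q[:,1]<y+10)&(q[:,0]>=x)&(q[:,0]<x+10)).any() else 0) for x in range(-80,150,10)])
s=sense();print(s["tool_pos"].round(1),w2p(s["tool_pos"]).round(1),s["joint_pos"].round(1))
p,d=eyes.snapshot("scene");
for n in("platen_roller","seat","lever_tab"):
    r=models.place_of(n,"scene")[:1];print(n,[(x["xyz"],w2p(x["xyz"]).round(1),x["confidence"]) for x in r])
cv2.imwrite("pics/c10.png",cv2.resize(p[150:255,210:310,::-1],(560,588),interpolation=cv2.INTER_CUBIC))
```

```text
rows y_p 50..180 step10; cols x_p -80..150 step 10; max z
50    0    0    0    0    0    0    0    0   84   85   77   69    0    0    0    0    0    0    0    0    0    0    0
60    0    0    0    0    0    0    0    0   84   84   77    0    0    0    0    0    0    0    0    0    0    0    0
70    0    0    0    0    0    0    0    0    0   80   68    0    0    0    0    0    0    0    0    0    0    0    0
80    0    0    0    0    0    0    0    0    0    0    0    0    0    0    0    0    0    0    0    0    0    0    0
90    0    0    0    0    0    0    0    0    0    0    0    0    0  183    0    0    0    0    0    0    0    0    0
100    0    0    0    0    0    0    0    0    0    0    0   81  165  181  172    0    0    0    0    0    0    0    0
110    0    0    0    0    0    0    0    0    0    0    0  148  149  136   83    0    0    0    0    0    0    0    0
120    0    0    0    0    0    0    0    0    0    0  153  132  139   91   93   91    0    0    0    0    0    0    0
130    0    0    0    0    0    0    0    0    0  142  144   81   73  147  150   91   91   90  
[... 171 characters left out ...]
    0    0    0   85   84  128  173  173   93   92   91   93   93   92   91   88    0    0
160    0    0    0    0    0    0    0   83   86    0  129  132  165  144  151   91   91   91   93   93   92   91    0
170    0    0    0    0    0    0   75   86  144  143  148  136   93  117  119   91   92   93   93  164  191  187   94
180    0    0    0    0    0    0   84  126  143  114  149  147   94   92   91   92   93   93   93  199  174  186   90
[536.6 -71.6 117.5] [8.1 2. ] [-13.    1.9 100.5   0.   77.7   5.2]
platen_roller [([544.5, -40.9, 32.5], array([39.8,  4.2]), 0.57)]
seat [([550.2, -38.2, 32.8], array([44.1, -0.4]), 0.94)]
lever_tab [([486.4, -39.5, 76.2], array([22.9, 59.8]), 0.51)]
```

View pics/c10.png

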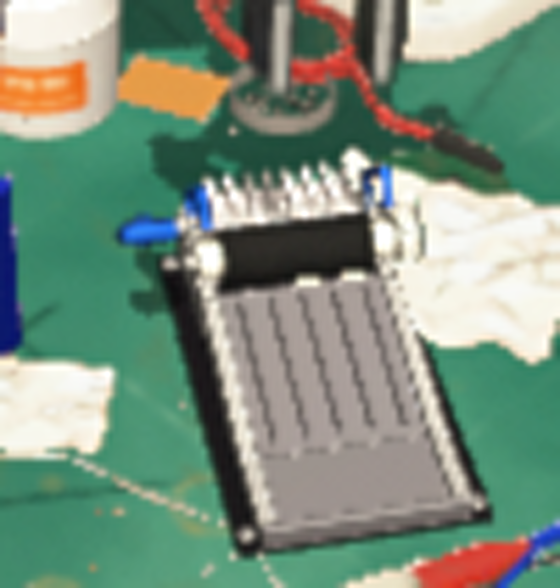

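The roller sits squarely in the saddles at (295,250), with the lever still raised at about (150,230). Now I close the fingers and go over the tab.

Emit:
apply_moves:
  rows:
    - [-1,-15,0,0,0,0]
    - [-1,-20,0,0,0,0]
    - [-1,-20,0,0,0,0]
    - [0,0,0,0,0,0]
    - [0,0,0,0,0,0]
  fingers: 0

```text
time: 20.75
tool_pos: [484.0, -57.3, 115.9]
tcp_rot: [-180.0, -0.0, 71.7]
ft_force: [1.3, -0.2, 0.8]
finger_gap: 0.3
grip_force: 0.0
```

Run:
```python
from h import *
s=sense();tp=s["tool_pos"];print(s["time"],tp.round(1),w2p(tp).round(1),s["finger_gap"],s["ft_force"].round(1))
p,d=eyes.snapshot("scene");P,_=world("scene",d,np.ones_like(d,bool));a=np.radians(71.7);D=P-tp
x=np.cos(a)*D[:,0]+np.sin(a)*D[:,1];y=-np.sin(a)*D[:,0]+np.cos(a)*D[:,1]
for lo in range(-15,50,3):
    k=(abs(x)<18)&(abs(y)<20)&(D[:,2]>=lo)&(D[:,2]<lo+3)
    if k.sum():print(lo,k.sum(),"x",np.percentile(x[k],[5,50,95]).round(0),"y",np.percentile(y[k],[5,50,95]).round(0))
for lo in range(20,85,5):
    k=(abs(x)<45)&(y>=lo)&(y<lo+5)&(D[:,2]>0)&(D[:,2]<180)
    if k.sum()>3:print("w",lo,D[k,2].min().round())
print(models.place_of("lever_tab","scene")[:1])
```

```text
20.75 [484.  -57.3 115.9] [ 5.3 56.5] 0.3018812678827965 [ 1.3 -0.2  0.8]
27 5 x [-12. -10. -10.] y [-1.  2.  6.]
30 11 x [-13. -12.  -6.] y [-9. -1.  6.]
33 16 x [-13. -11.  -6.] y [-10.  -0.  10.]
36 23 x [-13. -10.  -7.] y [-13.   0.  11.]
39 20 x [-12.  -9.  -6.] y [-12.   1.  13.]
42 20 x [-12. -10.  -5.] y [-11.   0.  13.]
45 23 x [-13.  -9.  -6.] y [-11.   3.  13.]
48 20 x [-13.  -9.  -6.] y [-13.   2.  13.]
w 20 71.0
w 25 74.0
w 30 76.0
w 35 82.0
w 40 45.0
w 45 27.0
w 50 0.0
w 55 2.0
w 60 0.0
w 65 1.0
w 70 0.0
w 75 8.0
w 80 2.0
[{'xyz': [485.9, -40.9, 77.5], 'confidence': 0.41}]
```

Emit:
apply_moves:
  rows:
    - [0,-2,15,0,0,0]
    - [0,0,15,0,0,0]
    - [0,0,12,0,0,0]
    - [0,0,6,0,0,0]
    - [0,0,4,0,0,0]

```text
time: 21.48
tool_pos: [482.0, -56.6, 64.2]
tcp_rot: [-180.0, 0.0, 71.7]
ft_force: [-0.1, 0.0, -0.2]
finger_gap: -0.1
grip_force: 0.0
```

Emit:
apply_moves:
  rows:
    - [0,0,4,0,0,0]
    - [0,0,4,0,0,0]
    - [0,0,4,0,0,0]
    - [0,0,4,0,0,0]
    - [0,0,4,0,0,0]

```text
time: 22.1
tool_pos: [482.2, -56.6, 44.5]
tcp_rot: [180.0, -0.0, 71.7]
ft_force: [-0.3, -0.9, 1.4]
finger_gap: -0.1
grip_force: 0.6
```

```bash
cat > l2.py <<'E'
from h import *
s=sense();print(s["time"],s["tool_pos"].round(1),w2p(s["tool_pos"]).round(1),s["ft_force"].round(1))
p,d=eyes.snapshot("scene")
for n in("lever_tab","platen_roller"):print(n,[(x["xyz"],w2p(x["xyz"]).round(1),x["confidence"]) for x in models.place_of(n,"scene")[:1]])
P,_=world("scene",d,np.ones_like(d,bool));q=np.array([w2p(X) for X in P[:,:2]]);k0=(p[:,:,2].astype(int)-p[:,:,0]>60).ravel()[(d>0).ravel()]
k=k0&(q[:,1]>45)&(q[:,1]<75)&(q[:,0]>-12)&(q[:,0]<70)&(P[:,2]<100)
print("blue",k.sum(),np.percentile(np.c_[q,P[:,2]][k],[5,50,95],0).round(0).tolist() if k.any() else "")
E
python3 l2.py
```

```text
22.1 [482.2 -56.6  44.5] [ 5.3 58.4] [-0.3 -0.9  1.4]
lever_tab [([485.0, -49.3, 67.3], array([13.1, 58.1]), 0.53)]
platen_roller [([546.2, -41.1, 35.1], array([40.1,  2.5]), 0.87)]
blue 30 [[-3.0, 53.0, 64.0], [-0.0, 65.0, 67.0], [13.0, 70.0, 70.0]]
```

Working: the tab is coming down. I'll continue.

Emit:
apply_moves:
  rows:
    - [0,0,4,0,0,0]
    - [0,0,4,0,0,0]
    - [0,0,4,0,0,0]
    - [0,0,4,0,0,0]
    - [0,0,4,0,0,0]

```text
time: 22.88
tool_pos: [482.1, -56.5, 24.3]
tcp_rot: [-180.0, 0.0, 71.7]
ft_force: [-0.3, -0.5, 1.0]
finger_gap: 0.0
grip_force: 0.4
```

Emit:
apply_moves:
  rows:
    - [0,0,3,0,0,0]
    - [0,0,2,0,0,0]
    - [0,0,2,0,0,0]
    - [0,0,1,0,0,0]
    - [0,0,1,0,0,0]

```text
time: 23.5
tool_pos: [482.2, -56.6, 15.7]
tcp_rot: [180.0, 0.0, 71.7]
ft_force: [0.1, 0.1, 0.7]
finger_gap: 0.2
grip_force: 0.3
```

```bash
python3 l2.py
```

```text
23.5 [482.2 -56.6  15.7] [ 5.3 58.5] [0.1 0.1 0.7]
lever_tab [([480.9, -54.5, 42.9], array([ 6.9, 60.3]), 0.47)]
platen_roller [([550.1, -40.9, 32.0], array([41.5, -1.1]), 0.55)]
blue 49 [[-10.0, 53.0, 38.0], [-7.0, 64.0, 41.0], [5.0, 70.0, 44.0]]
```

Emit:
apply_moves:
  rows:
    - [0,0,1,0,0,0]
    - [0,0,1,0,0,0]
    - [0,0,0.5,0,0,0]
    - [0,0,0.5,0,0,0]
    - [0,0,0,0,0,0]

```text
time: 24.28
tool_pos: [482.1, -56.6, 12.7]
tcp_rot: [-180.0, -0.0, 71.7]
ft_force: [0.0, -0.7, -0.4]
finger_gap: -0.0
grip_force: 0.1
```

Emit:
apply_moves:
  rows:
    - [0,0,0.5,0,0,0]
    - [0,0,0.5,0,0,0]
    - [0,0,0.5,0,0,0]
    - [0,0,0,0,0,0]
    - [0,0,0,0,0,0]

```text
time: 24.9
tool_pos: [482.3, -56.7, 11.9]
tcp_rot: [180.0, 0.0, 71.7]
ft_force: [-3.2, 0.8, 8.1]
finger_gap: 0.1
grip_force: 4.3
```

It's at the stop: 8 N at the expected height. I'll lift clear and verify.

Emit:
apply_moves:
  rows:
    - [0,0,0.4,0,0,0]
    - [0,0,-3,0,0,0]
    - [0,0,-15,0,0,0]
    - [0,0,-40,0,0,0]
    - [0,0,-50,0,0,0]

```text
time: 25.52
tool_pos: [481.1, -56.3, 119.6]
tcp_rot: [-179.9, 0.0, 71.7]
ft_force: [0.9, 0.3, -0.1]
finger_gap: -0.3
grip_force: 0.0
```

Emit:
apply_moves:
  rows:
    - [-30,0,-20,0,0,0]
    - [-40,0,-20,0,0,0]
    - [-40,0,0,0,0,0]
    - [0,0,0,0,0,0]
    - [0,0,0,0,0,0]

```text
time: 26.15
tool_pos: [447.7, -160.8, 159.2]
tcp_rot: [180.0, -0.0, 71.7]
ft_force: [0.2, -0.7, -0.6]
finger_gap: -0.1
grip_force: 0.0
```

Run:
```python
from h import *
exec(open("l2.py").read())
for c in("scene","top"):
    p,d=eyes.snapshot(c);P,_=world(c,d,np.ones_like(d,bool));q=np.array([w2p(X) for X in P[:,:2]])
    k0=(p[:,:,2].astype(int)-p[:,:,0]>50).ravel()[(d>0).ravel()]
    k=k0&(q[:,1]>45)&(q[:,1]<76)&(q[:,0]>-15)&(q[:,0]<75)&(P[:,2]<100)
    for lo in range(-16,76,8):
        kk=k&(q[:,0]>=lo)&(q[:,0]<lo+8)
        if kk.sum():print(c,lo,kk.sum(),P[kk,2].min().round(),P[kk,2].max().round())
    print([ (n,[(w2p(x["xyz"]).round(1),x["xyz"][2],x["confidence"]) for x in models.place_of(n,c)[:1]]) for n in ("platen_roller","lever_tab")])
    m=models.cut_out("platen_roller",c)
    if m:
        X,_=world(c,d,m[0]["pixels"]);X=X[X[:,2]>30];Q=np.array([w2p(v) for v in X]);print(len(Q),"roller slope",np.polyfit(Q[:,1],Q[:,0],1).round(3))
```

```text
26.15 [ 447.7 -160.8  159.2] [-104.4   58.5] [ 0.2 -0.7 -0.6]
lever_tab [([480.9, -56.5, 40.5], array([ 5. , 59.7]), 0.49)]
platen_roller [([547.4, -38.7, 34.3], array([42.8,  2.1]), 0.91)]
blue 128 [[-9.0, 52.0, 35.0], [7.0, 57.0, 38.0], [61.0, 69.0, 40.0]]
scene -16 16 32.0 39.0
scene -8 36 34.0 42.0
scene 0 20 36.0 40.0
scene 8 17 37.0 40.0
scene 16 9 4.0 40.0
scene 24 7 37.0 40.0
scene 32 7 37.0 40.0
scene 40 6 37.0 39.0
scene 48 9 4.0 40.0
scene 56 13 6.0 41.0
scene 64 4 7.0 39.0
[('platen_roller', [(array([39.4,  3.1]), 35.9, 0.85)]), ('lever_tab', [(array([ 6.6, 57.4]), 38.1, 0.53)])]
329 roller slope [6.0000e-03 3.6263e+01]
top -16 5 2.0 37.0
top -8 29 1.0 42.0
top 0 23 35.0 42.0
top 8 24 35.0 43.0
top 16 9 34.0 42.0
top 24 9 36.0 41.0
top 32 8 37.0 40.0
top 40 9 33.0 41.0
top 48 9 37.0 40.0
top 56 8 40.0 43.0
top 64 8 35.0 41.0
[('platen_roller', [(array([2.1, 1. ]), -2.9, 0.72)]), ('lever_tab', [(array([ 2.8, 62.3]), 36.2, 0.47)])]
246 roller slope [-1.0000e-03  4.3698e+01]
```

The lever is level, and the roller is square and in its seat.

```bash
python3 -c "
from bench import job
print(job.hand_in())"
```

```text
the job is handed in; nothing more can be done
None
```

The job is handed in: the roller is seated squarely against both stops, the blue lever is pressed down level at its stop, and the arm is clear of everything; the hand-in returned no verdict, so I don't know the score.

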